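# Fetch the clipper case from behind the toiletries

### The job

Fetch the chrome nail clipper case from behind the toiletries on the lower pale-blue tier: first stand all three toiletries in front of it (steel cup, green bottle, roll-on) aside on the grey drying stone, then lay the case flat and lengthwise in the middle of the bamboo tray, and only then stand each of the three back exactly where it stood on the tier. Set everything down rather than dropping it, knock nothing over, and leave the comb, the ring dish and the soap pump where they are.

Things in the scene. Friction and masses are not known exactly. Their poses are not given: they have to be found in the camera images.
- tiers: Fixed pale-blue two-tier organiser, 250 (x) by 240 (y) mm. Origin: centre of underside; x to its rear. Lower tray: floor 4 mm up, open above x -122..+35 mm, front lip 14, sides 26 mm high. The three toiletries stand there in any order near x -84, y -64, 0, +64; the case lies behind, near x -22. Upper tray over x +35..+125: floor 46, rim 62 mm up.
- cup: Stainless steel toothbrush cup, empty and open at the top: 95 mm high, 58 mm diameter at the foot widening to 62 mm near the rim, wall 2.5 mm, about 0.13 kg. One of the three in the front row of the lower tray. Origin at the centre of its underside, z up along its axis, so it is round and its yaw does not matter.
- bottle: Closed green travel bottle: 114 mm high; body 40 mm diameter up to 84 mm, then a shoulder and a darker green cap 28 mm diameter from 92 mm up; about 0.11 kg. One of the three in the front row of the lower tray. Origin at the centre of its underside, z up along its axis, so it is round and its yaw does not matter.
- rollon: White roll-on deodorant with an orange domed cap: 101 mm high, 40 to 42 mm diameter up to 88 mm (slight waist of 39 mm at 70 mm where the cap meets the body), about 0.10 kg. One of the three in the front row of the lower tray. Origin at the centre of its underside, z up along its axis, so it is round and its yaw does not matter.
- case: Chrome nail clipper case, a shut rounded box 100 (x, its length) by 42 (y, its width) by 24 (z) mm, about 0.14 kg, lying flat on the lower tray behind the front row, its length along the tiers' y. Origin at the centre of its underside. It lies 5 to 25 mm behind the things in front of it and about 36 mm before the upper tray.
- stone: Grey stone drying slab with fine grooves, 220 (x) by 140 (y) by 10 (z) mm, flat, fixed on the ledge to one side of the tiers: the side area. Origin at the centre of its underside; top 10 mm above the ledge.
- tray: Small bamboo tray, 180 (x, its length) by 130 (y) mm outside, rim 15 mm high and 6 mm thick, inner floor 6 mm above the ledge; fixed, on the other side of the tiers, empty. Origin at the centre of its underside.
- comb: Wooden comb, 130 by 34 by 6 mm, lying on the upper tray; not part of the job. Origin at the centre of its underside, x along its length.
- ring_dish: White ceramic ring dish, 72 mm diameter, 19 mm high, on the upper tray; not part of the job. Origin at the centre of its underside.
- soap_pump: Cream-coloured soap pump with a dark metal head, 64 mm diameter, 159 mm high, standing on the ledge beyond the work at the robot's left; not part of the job. Origin at the centre of its underside.
Mind the look-alikes: they are no part of the job. There is more than one size of the cup; the one meant has the size given above. Of the things that look like the bottle, take the one that is farthest to the robot's right at the start.

How it is judged:
By the outcome, as a careful person would: the job done as asked, in the order asked, and still so for the second after the job is handed in, with the robot touching nothing.
It also fails if it takes over 131 s, if anything falls off the work surface, if the arm or the gripper's body presses on something with over 40 N, if the wrist force passes 120 N, or if a joint passes its speed limit or range.

### The arm

A 7-joint arm with a two-finger parallel gripper is mounted at the origin on the work surface. World frame = base frame: x ahead of the robot, y to its left, z up, the work surface at z = 0. Lengths are in mm, angles in rad, forces in N, time in s.
With the tool pointing down it reaches from about 400 to 850 mm from the base axis. Payload 10.4 kg.
Tool frame: the origin (TCP) lies at the very end of the fingers, on their centre line; the grasp point (between the pads) lies 19 mm behind it (r.tcp_to_grasp is the distance from the TCP to the grasp point, in mm); z points along the fingers, y is the line along which they close (so a half turn about z gives the same grasp; the last joint's range is limited). The gripper opens to 87 mm and grips with 3 to 60 N. Pads are 19 mm wide; open, the fingers measure 117 mm over their backs; the gripper's body (75 mm by 190 mm) begins 51 mm behind the grasp point.
Start: joints at [-1.183, 0.332, -0.065, 1.46, 0.022, 1.35, -0.088], TCP at [249.579, 573.029, 222.576] pointing down, gripper open.
Joint ranges: [-2.6, 2.6], [-0.5, 2.12], [-1.47, 1.34], [0.16, 2.42], [-1.27, 4.41], [0.06, 2.06], [-2.6, 2.6]. Speed limits (rad/s): [2.22, 2.22, 2.79, 2.79, 3.14, 3.14, 3.14].

### API

Orientations are given as a unit quaternion [w, x, y, z].
In Python, from rig import r, capture, camera_info, job gives the robot as it stands. Calls block until the motion is done:
- r.goto(position, orientation): joint-space move of the TCP to a pose.
- r.movel(position, feed=150, attitude=None): straight line of the TCP; attitude=None keeps the orientation; feed is the mean speed in mm/s.
- r.move_joints(angles): joint-space move.
- r.open_jaws() and r.close_gripper(strength=None): open the fingers fully, or close them until they stop; strength is the grip in N (None keeps the last).
- r.dwell(seconds).
- r.inverse_kinematics(position, orientation): joint angles nearest the present ones, or None.
- capture(name): name is "side" or "top" or "wrist"; returns the picture (480x640x3 uint8, red, green, blue); there is no depth.
- camera_info(name): a dict with "fx", "fy", "cx", "cy" (pixels), "rvec" (rotation vector, rad) and "tvec" (3), from world to camera coordinates, as OpenCV has them; the wrist camera has in their place "mount" (4x4, takes a point from camera to tool coordinates, whose origin is the TCP and whose axes are the flange's). Camera axes: x right, y down, z forward; pixel columns grow to the right and rows downward; lengths in mm; the calibration is good to about 2 mm. A picture is of the moment at which its call begins: read the wrist's pose just before it. camera_info takes no time and is no camera call.
A pose or a line that the arm cannot do raises r.IKError and nothing moves.
- job.sign_off(): hands the job in; it is judged then, once.
Readings, each from a call of its own:
- r.read_clock(): time.
- r.read_qpos(): joint angles.
- r.read_dq(): joint speeds.
- r.read_tau(): joint torques, N m.
- r.read_tool_pos(): TCP position.
- r.read_tool_rot(): TCP orientation.
- r.read_contact_force(): force on the tool from outside, world axes, zero at the start.
- r.read_wrist_torque(): the same for the moment, N m.
- r.read_grip_width(): opening from 0.0 (shut) to 1.0 (fully open).
- r.read_grasp_force(): force on a finger pad.
Only numpy, scipy, OpenCV 4.12 (cv2) and the standard library are available. Lean on these libraries where they do the work, as an engineer would, in place of code of your own. Each camera call takes 0.05 s, during which the arm holds its last target. There are 200 camera calls.

## Working session

There is one attempt and no reset: what is moved stays moved. The work goes in short steps, each a Python script; the robot and the scene stay as the last script left them, time stands still between calls to the robot, and variables do not carry over. Pictures are saved under pics/ and viewed, at most 14 in all, crops included, and the job is handed in when it is done.

```bash
ls; mkdir -p pics
python3 - <<'E'
from rig import r,capture,camera_info
import cv2
for n in("side","top"):
    cv2.imwrite(f"pics/{n}0.png",capture(n)[:,:,::-1]); print(n,camera_info(n))
print(camera_info("wrist"),r.read_clock(),r.read_tool_rot(),r.tcp_to_grasp)
E
```

```text
pics
side {'fx': 603.7657848315815, 'fy': 603.7657848315815, 'cx': 327.5056928920071, 'cy': 238.15202408787485, 'rvec': array([ 2.39005382, -0.50680782,  0.16657601]), 'tvec': array([-511.07232787,  197.10830854, 1099.62436394])}
top {'fx': 526.4440549207765, 'fy': 526.4440549207765, 'cx': 325.37833433785283, 'cy': 239.44334283344702, 'rvec': array([ 2.15093197, -2.15666409,  0.15174187]), 'tvec': array([  -5.93577309,  529.36686973, 1077.96733872])}
{'fx': 347.56311292417723, 'fy': 347.56311292417723, 'cx': 317.3014282274522, 'cy': 238.4464603473684, 'mount': array([[ 4.64386299e-04, -9.68188584e-01, -2.50221201e-01,
         6.71099700e+01],
       [ 9.99999726e-01,  3.05293855e-04,  6.74619681e-04,
        -1.11459058e-01],
       [-5.76768079e-04, -2.50221445e-01,  9.68188461e-01,
        -1.63084751e+02],
       [ 0.00000000e+00,  0.00000000e+00,  0.00000000e+00,
         1.00000000e+00]])} 0.1 [-1.02322006e-04  2.03960439e-01  9.78978912e-01 -6.46421735e-04] 18.700000000000003
```

View pics/top0.png

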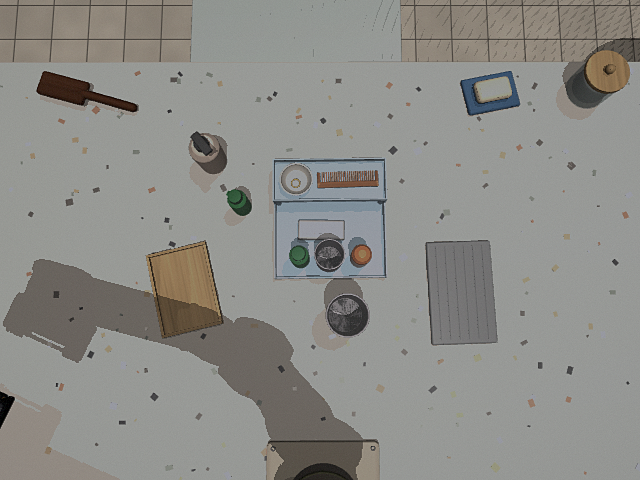

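View pics/side0.png

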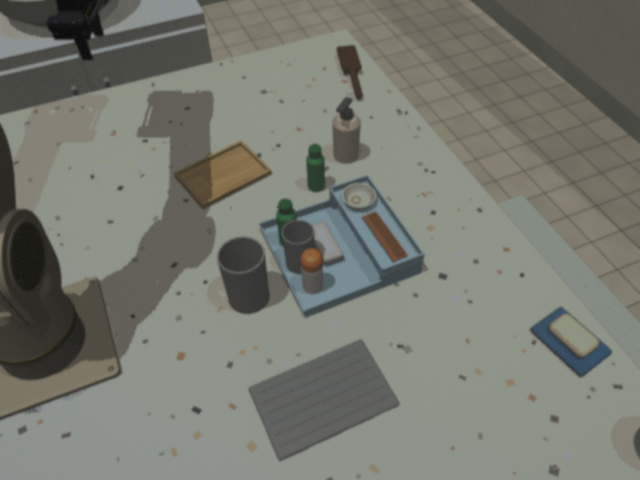

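The top picture shows two green bottles: (299,256) in the tier and (238,200) on the ledge. It also shows two steel cups: (329,254) in the tier and a larger one at (347,315) on the ledge. The roll-on is at (361,255), the case at (321,230), the stone at (462,292) and the bamboo tray at (185,289). I choose the bottle at (299,256), which is the rightmost, and the cup at (329,254), which is the smaller one. I'll check both in a close crop.

Run:
```python
import cv2
i=cv2.imread("pics/top0.png")
cv2.imwrite("pics/c1.png",cv2.resize(i[145:345,265:405],None,fx=4,fy=4,interpolation=cv2.INTER_CUBIC)[:600*2][:, :].copy()[0:600])
a=cv2.resize(i[230:350,140:230],None,fx=4,fy=4,interpolation=cv2.INTER_CUBIC)
b=cv2.resize(i[230:350,420:505],None,fx=4,fy=4,interpolation=cv2.INTER_CUBIC)
cv2.imwrite("pics/c2.png",cv2.hconcat([a,b]))
```

```text
(no output)
```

View pics/c1.png

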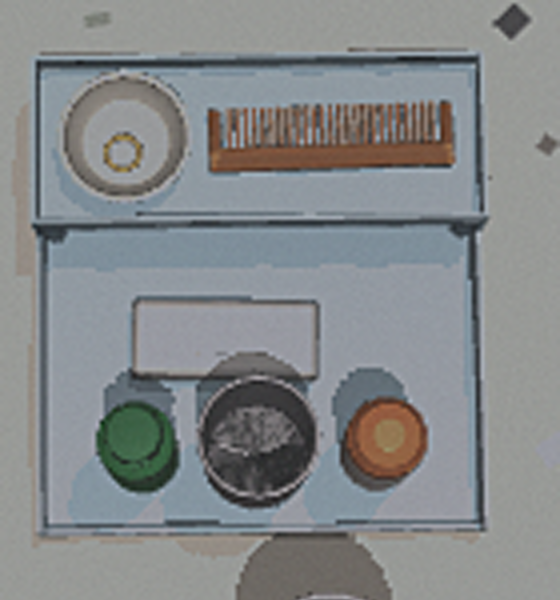

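View pics/c2.png

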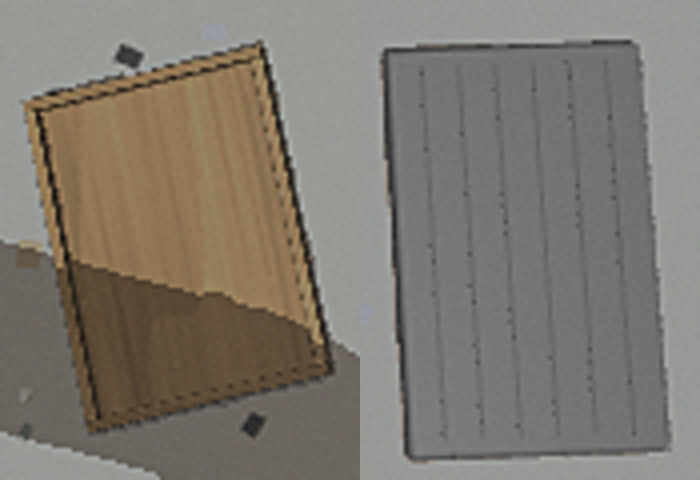

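The crop shows the cap of the green bottle at (135,433) and the small cup's rim centred at (258,437). The roll-on is at (385,438), and the case corners run from (134,299) to (316,379). The second crop shows the tray and stone corners clearly.

```bash
cat > h.py <<'E'
import numpy as np, cv2
from scipy.spatial.transform import Rotation as R
from rig import r,capture,camera_info
def pose(name):
    c=camera_info(name)
    if name=="wrist":
        q=r.read_tool_rot(); T=R.from_quat([q[1],q[2],q[3],q[0]]).as_matrix(); p=np.array(r.read_tool_pos())
        M=c["mount"]; return c,T@M[:3,:3],T@M[:3,3]+p
    A=cv2.Rodrigues(c["rvec"])[0]; return c,A.T,-A.T@c["tvec"]
def pix2w(P,u,v,z):
    c,A,o=P; d=A@np.array([(u-c["cx"])/c["fx"],(v-c["cy"])/c["fy"],1]); return o+d*(z-o[2])/d[2]
def w2pix(P,X):
    c,A,o=P; k=A.T@(np.array(X)-o); return np.array([c["fx"]*k[0]/k[2]+c["cx"],c["fy"]*k[1]/k[2]+c["cy"]])
def down(a):  # tool down; jaw axis (tool y) at angle a (rad) in world xy
    y=np.array([np.cos(a),np.sin(a),0]); z=np.array([0,0,-1.]); x=np.cross(y,z)
    q=R.from_matrix(np.c_[x,y,z]).as_quat(); return [q[3],q[0],q[1],q[2]]
E
python3 - <<'E'
from h import *
np.set_printoptions(precision=1,suppress=True)
P=pose("top"); print("cam",P[2])
f=lambda X,Y,z:pix2w(P,265+X/4,145+Y/4,z)
print("bottle",f(135,433,118),"cup",f(258,437,99),"dia",f(198,437,99)-f(318,437,99),"roll",f(387,438,92))
case=np.array([f(*c,28) for c in[(134,299),(318,301),(316,379),(133,376)]]);print("case",case,case.mean(0))
t=np.array([f(36,58,62),f(480,58,62),f(35,222,62),f(486,220,62),f(40,532,14),f(484,530,14)]);print("tiers",t)
g=lambda X,Y,z,x0:pix2w(P,x0+X/4,230+Y/4,z)
tr=np.array([g(*c,15,140) for c in[(25,102),(262,43),(332,375),(92,432)]]);print("tray",tr,tr.mean(0))
s=np.array([g(*c,10,330) for c in[(385,50),(636,43),(669,448),(410,457)]]);print("stone",s,s.mean(0))
print("bigcup",[pix2w(P,347,315,z) for z in (100,120,140)],[pix2w(P,327,315,z)-pix2w(P,368,315,z) for z in (100,120,140)])
print("otherbottle",pix2w(P,238,197,118),"pump",pix2w(P,203,147,150))
for a in (np.pi/2,0,-np.pi/2,.15,.0): print(a,[None if (j:=r.inverse_kinematics([550,0,200],down(a))) is None else np.round(j,2)])
E
```

```text
cam [ 379.1   -1.2 1139.6]
bottle [491.1  45.1 118. ] cup [491.  -15.1  99. ] dia [ 0.1 59.6  0. ] roll [491.1 -79.7  92. ]
case [[573.1  50.   28. ]
 [571.8 -48.5  28. ]
 [529.7 -47.1  28. ]
 [531.5  50.4  28. ]] [551.5   1.2  28. ]
tiers [[ 696.1  100.6   62. ]
 [ 695.8 -133.6   62. ]
 [ 608.   100.2   62. ]
 [ 608.6 -135.1   62. ]
 [ 449.5  100.4   14. ]
 [ 449.9 -136.8   14. ]]
tray [[498.4 376.6  15. ]
 [530.  250.6  15. ]
 [353.4 208.9  15. ]
 [324.2 334.   15. ]] [426.5 292.5  15. ]
stone [[ 525.7 -225.9   10. ]
 [ 529.2 -362.3   10. ]
 [ 313.3 -370.    10. ]
 [ 309.1 -232.9   10. ]] [ 419.3 -297.8   10. ]
bigcup [array([371.4, -48.8, 100. ]), array([371.6, -47.9, 120. ]), array([371.7, -47. , 140. ])] [array([ 0.2, 80.2,  0. ]), array([ 0.2, 78.6, -0. ]), array([ 0.2, 77.1,  0. ])]
otherbottle [603.3 165.7 118. ] pump [695.5 230.3 150. ]
1.5707963267948966 [array([-0.5,  0.2,  0.5,  1.7, -0.1,  1.3,  1.6])]
0 [array([-0.6,  0.2,  0.6,  1.7, -0.1,  1.3,  0. ])]
-1.5707963267948966 [array([-0.7,  0.2,  0.6,  1.7, -0.1,  1.3, -1.6])]
0.15 [array([-0.6,  0.2,  0.6,  1.7, -0.1,  1.3,  0.2])]
0.0 [array([-0.6,  0.2,  0.6,  1.7, -0.1,  1.3,  0. ])]
```

Run:
```python
from h import *
np.set_printoptions(precision=1,suppress=True)
P=pose("top");S=pose("side")
for z in(95,110,120,130,140,150):
    X=pix2w(P,347.5,315,z); print(z,X,w2pix(S,X))
r.open_jaws()
r.goto([491,-17,300],down(0)); print(r.read_clock(),r.read_tool_pos(),np.array(r.read_qpos()))
W=pose("wrist"); im=capture("wrist"); cv2.imwrite("pics/w1.png",im[:,:,::-1])
for n,X in dict(b=(491,45,118),c=(491,-15,99),r=(491,-80,105),case=(551.5,1,28),cupbase=(491,-15,4)).items(): print(n,w2pix(W,X))
```

```text
95 [371.4 -50.   95. ] [243.2 267.9]
110 [371.5 -49.3 110. ] [242.1 262.4]
120 [371.6 -48.9 120. ] [241.4 258.7]
130 [371.7 -48.4 130. ] [240.6 255. ]
140 [371.7 -47.9 140. ] [239.9 251.2]
150 [371.8 -47.5 150. ] [239.1 247.4]
2.6083 [491.1 -15.8 299.8] [-0.6 -0.   0.6  1.7  0.   1.5 -0.1]
b [316.4 156.1]
c [316.3 213.8]
r [316.2 273.5]
case [365.  190.9]
cupbase [316.5 200.8]
```

View pics/w1.png

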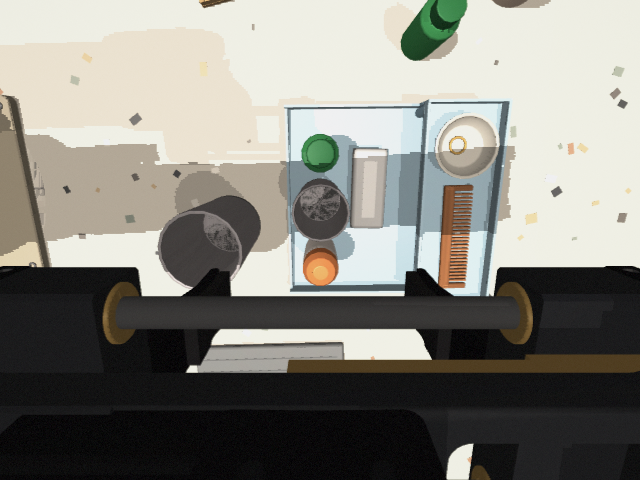

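The bottle is at (320,152), the cup rim at (320,210) and the roll-on at (320,269). All are about 4 px off the predictions, so I'll re-read with the arm settled and compare the known tier edges. The big cup is about 127 mm tall.

Run:
```python
from h import *
np.set_printoptions(precision=2,suppress=True)
r.dwell(0.3); print(r.read_clock(),np.array(r.read_tool_pos()),np.array(r.read_dq()),np.array(r.read_tool_rot()))
W=pose("wrist"); im=capture("wrist")[:,:,::-1]; print(cv2.absdiff(im,cv2.imread("pics/w1.png")).mean())
cv2.imwrite("pics/w2.png",cv2.resize(im[90:300,270:520],None,fx=3.2,fy=2.857*1.12,interpolation=cv2.INTER_CUBIC)[:600])
for n,X in dict(b=(491,45,118),c=(491,-15,99),r=(491,-80,105)).items(): print(n,w2pix(W,X))
```

```text
2.9583 [491.03 -16.82 299.98] [ 0. -0. -0. -0.  0.  0. -0.] [ 0.    0.71  0.71 -0.  ]
3.134868706597222
b [316.32 154.99]
c [316.35 212.81]
r [316.33 272.55]
```

View pics/w2.png

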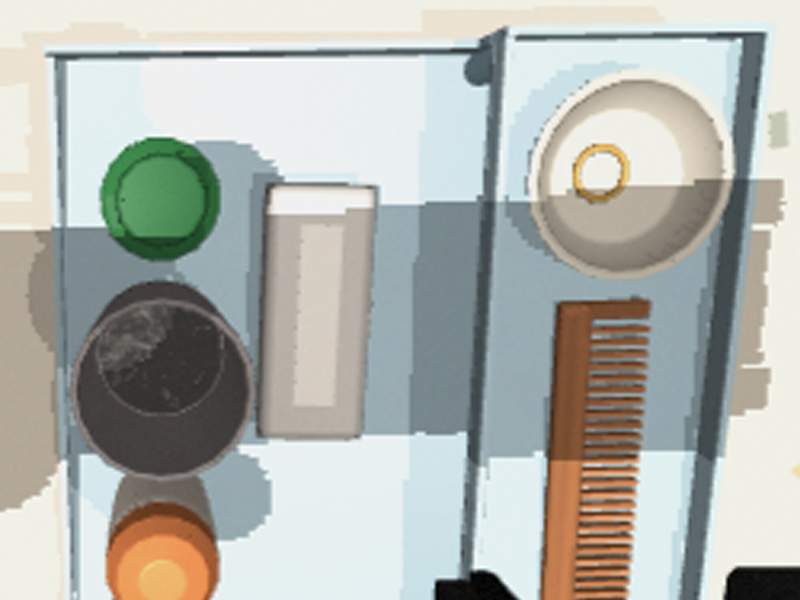

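Run:
```python
from h import *
np.set_printoptions(precision=1,suppress=True)
W=pose("wrist"); f=lambda u,v,z:pix2w(W,270+u/3.2,90+v/3.2,z)
print(W[2],"b",f(161,196,118),"c",f(163,387,99),"r",f(162,578,105),"rcap",f(162,570,92))
print("case",f(265,184,28),f(378,185,28),f(360,438,28),f(257,438,28))
print("tier",f(45,50,26),f(505,28,62),f(770,28,62), "dish",f(632,173,65))
P=pose("top");print("dish top",pix2w(P,265+124/4,145+136/4,65), "roll top", pix2w(P,265+390/4,145+435/4,105))
for a in(0,np.pi/2):
  for p in [(492,46,54),(492,-80,54),(538,1,16),(360,-298,60),(420,-298,60),(485,-298,60)]:
    j=r.inverse_kinematics(p,down(a)); print(a,p,None if j is None else np.array(j))
for a in(.236-np.pi/2,.236+np.pi/2): print(r.inverse_kinematics([426,292,18],down(a)))
```

```text
[491.8  50.7 463. ] b [494.8  48.4 118. ] c [495.9 -13.1  99. ] r [495.7 -77.9 105. ] rcap [495.8 -79.5  92. ]
case [535.   52.3  28. ] [577.8  51.9  28. ] [575.6 -46.1  28. ] [534.4 -46.2  28. ]
tier [452.7 100.1  26. ] [611.3 103.1  62. ] [700.7 103.2  62. ] dish [658.   55.9  65. ]
dish top [653.1  53.9  65. ] roll top [491.2 -80.3 105. ]
0 (492, 46, 54) [-0.7  0.2  0.5  2.  -0.2  0.9 -0.1]
0 (492, -80, 54) [-0.5  0.3  0.7  2.  -0.2  0.9  0.3]
0 (538, 1, 16) [-0.6  0.4  0.6  1.9 -0.3  0.9  0.1]
0 (360, -298, 60) [-0.4  0.3  1.1  2.1 -0.3  1.   0.9]
0 (420, -298, 60) [-0.3  0.4  1.   2.  -0.4  1.   0.9]
0 (485, -298, 60) [-0.3  0.5  1.   1.8 -0.5  1.1  0.9]
1.5707963267948966 (492, 46, 54) [-0.7  0.2  0.5  2.  -0.2  0.9  1.5]
1.5707963267948966 (492, -80, 54) [-0.5  0.3  0.6  2.  -0.2  0.9  1.8]
1.5707963267948966 (538, 1, 16) [-0.5  0.4  0.5  1.9 -0.3  0.9  1.7]
1.5707963267948966 (360, -298, 60) [-0.4  0.3  1.1  2.1 -0.3  1.   2.4]
1.5707963267948966 (420, -298, 60) [-0.3  0.4  0.9  2.  -0.3  1.   2.4]
1.5707963267948966 (485, -298, 60) [-0.2  0.5  0.8  1.8 -0.4  1.   2.3]
[-0.9  0.3  0.3  2.  -0.1  0.9 -1.9]
[-1.   0.3  0.3  2.  -0.1  0.9  1.2]
```

Run:
```python
from h import *
import pickle
o=[];Ws=[]
for a,x in((np.pi/2,535),(-np.pi/2,450)):
    r.goto([x,-17,300],down(a)); r.dwell(.3)
    W=pose("wrist"); im=capture("wrist")[:,:,::-1]; Ws.append(W)
    p=w2pix(W,(493,-15,99)); print(p,r.read_clock()); u,v=int(p[0])-100,max(int(p[1])-60,0)
    o.append(cv2.resize(im[v:v+100,u:u+200],None,fx=4,fy=4*.75 if 0 else 3,interpolation=cv2.INTER_CUBIC)); print(u,v)
pickle.dump(Ws,open("ws.pkl","wb"))
cv2.imwrite("pics/w3.png",cv2.vconcat(o))
```

```text
[319.50626297 173.81130218] 4.8083
219 113
[315.15506731 174.67967456] 7.775
215 114
```

View pics/w3.png

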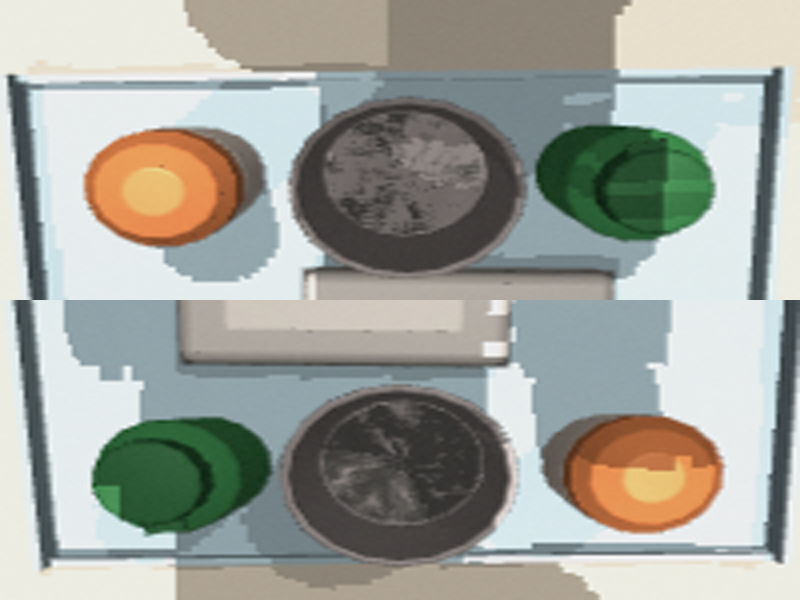

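In the top half, the cup rim is at (407,186), the bottle cap at (655,193) and the roll-on top at (153,191). In the bottom half they are at (399,474), (152,480) and (655,480). Averaging the two opposite views cancels the mount bias.

Run:
```python
from h import *
import pickle
np.set_printoptions(precision=1,suppress=True)
A,B=pickle.load(open("ws.pkl","rb"))
a=lambda u,v,z:pix2w(A,219+u/4,113+v/3,z)
b=lambda u,v,z:pix2w(B,215+u/4,114+(v-300)/3,z)
for n,p,q,z in(("b",(655,193),(152,480),118),("c",(407,186),(399,474),99),("r",(153,191),(655,480),105)):
    X,Y=a(*p,z),b(*q,z); print(n,X,Y,(X+Y)/2)
print("case front edge",a(460,270,28),b(345,362,28), "sides",a(305,270,28)[1],a(613,270,28)[1],b(180,362,28)[1],b(510,362,28)[1])
```

```text
b [495.1  46.9 118. ] [495.   45.7 118. ] [495.   46.3 118. ]
c [494.2 -13.7  99. ] [495.7 -14.6  99. ] [495.  -14.1  99. ]
r [495.5 -78.4 105. ] [494.2 -79.6 105. ] [494.8 -79.  105. ]
case front edge [534.2   3.8  28. ] [535.3   2.1  28. ] sides -45.013714279190346 52.00209873062525 51.63726033996599 -47.39475371029302
```

```bash
cat >> h.py <<'E'
T0,TS=down(0),down(-np.pi/2)
H={"rollon":(495,-79,68),"cup":(495,-14.1,70),"bottle":(495,46.3,52)}   # TCP at grasp on tier
S={"rollon":(355,-297,74.5),"cup":(423,-297,76.5),"bottle":(491,-297,58.5)} # on stone
UP=75
def grab(p,q,strength=15,up=UP):
    p=np.array(p,float); r.movel(p+[0,0,up],feed=280,attitude=q); r.dwell(.1)
    r.movel(p,feed=120); r.dwell(.1); r.close_gripper(strength); r.dwell(.2)
    w=r.read_grip_width(); r.movel(p+[0,0,up],feed=150); print("grab",w*87,r.read_grasp_force(),r.read_contact_force(),r.read_clock())
def put(p,q,up=UP,lift=None):
    p=np.array(p,float); r.movel(p+[0,0,up],feed=250,attitude=q); r.dwell(.2)
    r.movel(p+[0,0,8],feed=120); r.movel(p,feed=20); r.dwell(.15)
    print("put",np.array(r.read_contact_force()),np.array(r.read_tool_pos())-p); r.open_jaws(); r.dwell(.2); r.movel(p+[0,0,lift or up],feed=150); print(r.read_clock())
E
python3 - <<'E'
from h import *
np.set_printoptions(precision=2,suppress=True)
r.goto([495,-79,200],T0)
grab(H["rollon"],T0); put(S["rollon"],TS)
cv2.imwrite("pics/s1.png",capture("side")[:,:,::-1][150:480,150:590])
E
```

```text
grab 40.06692890358205 14.943582446958317 [-0.26 -0.16 -0.46] 12.0833
put [ 0.07 -0.43 -1.88] [ 0.05 -0.02  0.07]
17.2833
```

View pics/s1.png

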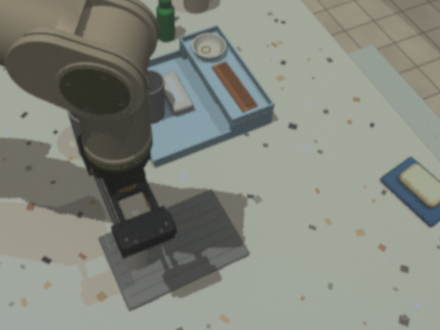

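The gripper hides the roll-on, which is near (140,250); nothing has fallen. I'll carry on with the cup and bottle and then look from the top camera.

Run:
```python
from h import *
np.set_printoptions(precision=2,suppress=True)
grab(H["cup"],T0); put(S["cup"],TS)
grab(H["bottle"],T0,up=85); put(S["bottle"],TS,up=85,lift=120)
r.movel([542,3,190],feed=280,attitude=T0); r.dwell(.2)
W=pose("wrist"); im=capture("wrist")[:,:,::-1]
print(w2pix(W,(555.7,3,28)),r.read_clock())
t=capture("top")[:,:,::-1]
cv2.imwrite("pics/m2.png",cv2.vconcat([cv2.resize(im[0:300,100:600],(800,300)),cv2.resize(t[130:360,260:520],(340,300)) if 0 else cv2.copyMakeBorder(cv2.resize(t[130:360,260:520],(340,300)),0,0,0,460,0)]))
```

```text
grab 62.408638096367106 15.003012166998815 [-1.35 -0.05 -1.27] 21.4417
put [-0.34  0.43 -1.93] [ 0.02 -0.02  0.06]
26.3583
grab 39.34591784997519 14.884433594779694 [ 0.2  -0.26 -1.25] 30.9
put [ 0.33 -0.31 -0.7 ] [0.06 0.   0.1 ]
36.4917
[330.67 221.33] 38.4583
```

View pics/m2.png

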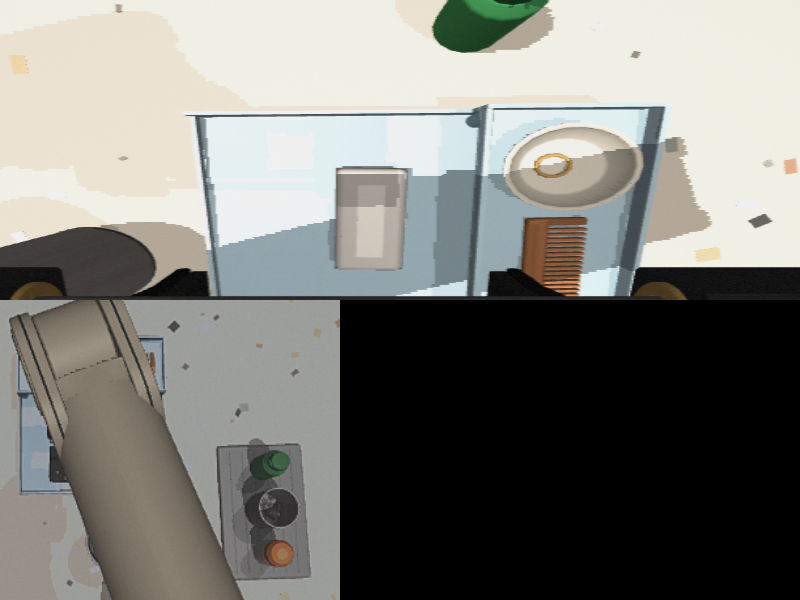

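All three stand on the stone at (275,463), (278,507) and (279,553) in the inset. In the raw wrist picture the case centre is (331,218), against a prediction of (331,221), so the estimate holds. Next I pick it up.

Run:
```python
from h import *
np.set_printoptions(precision=2,suppress=True)
p=np.array([542,4.,15.5])
r.movel(p,feed=120); r.dwell(.1); print(r.read_contact_force())
r.close_gripper(25); r.dwell(.3); print(r.read_grip_width()*87,r.read_grasp_force())
r.movel(p+[0,0,100],feed=120); print(r.read_contact_force(),r.read_grip_width()*87,r.read_clock())
q=down(.238-np.pi/2)
r.movel([430,294,130],feed=250,attitude=q); r.dwell(.3)
W=pose("wrist"); im=capture("wrist")[:,:,::-1]; cv2.imwrite("pics/t1.png",im)
t=capture("side")[:,:,::-1]; cv2.imwrite("pics/t1s.png",cv2.resize(t[120:330,120:400],(800,600)))
c,s=np.cos(.238),np.sin(.238)
for u,v in((90,65),(90,-65),(-90,-65),(-90,65)): print((u,v),w2pix(W,(430+c*u-s*v,294+s*u+c*v,15)))
```

```text
[ 0.93 -0.53  0.83]
41.83546503398659 25.000002086162567
[ 0.46  0.5  -0.8 ] 41.739321790943904 42.3167
(90, 65) [230.54 120.03]
(90, -65) [401.7  120.03]
(-90, -65) [389.42 333.39]
(-90, 65) [243.15 333.37]
```

View pics/t1.png

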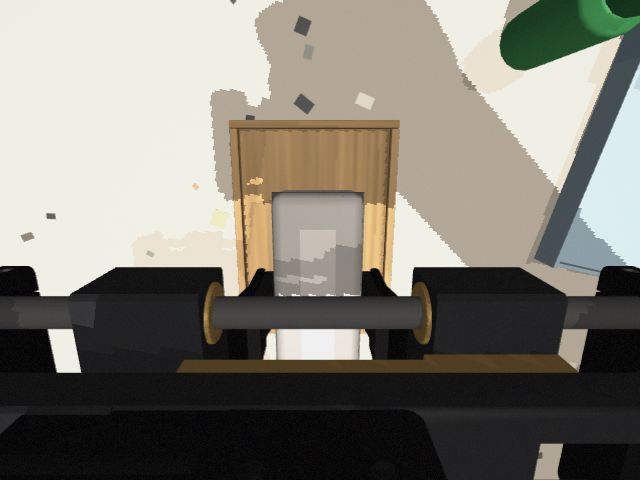

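View pics/t1s.png

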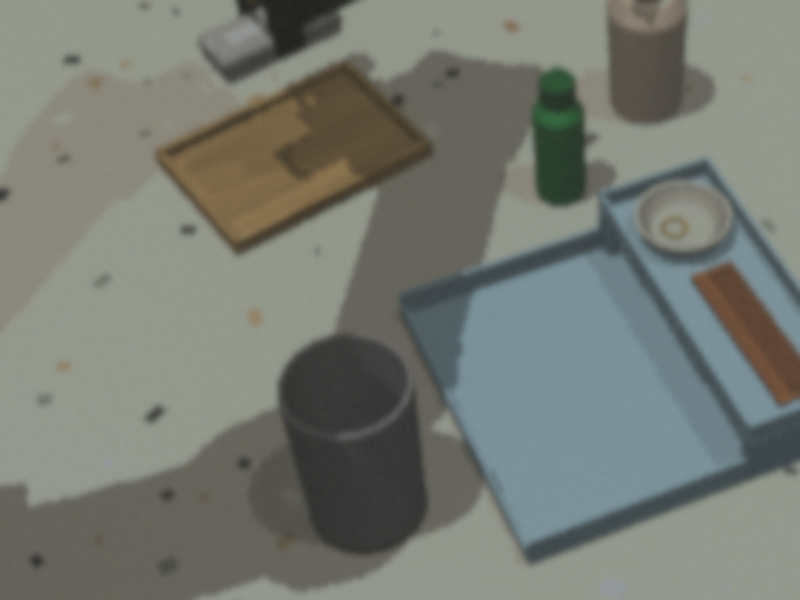

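The tray corners at (230,121) and (399,121) match the prediction, and the yaw is right. The far end of the case is at row 192. I'll use that to correct the lengthwise offset and then set it down.

Run:
```python
from h import *
np.set_printoptions(precision=2,suppress=True)
W=pose("wrist"); c,s=np.cos(.238),np.sin(.238)
e=pix2w(W,317,192,142.5); off=(e-[430,294,142.5])@[c,s,0]-50; print("off",off)
off=np.clip(off,-5,5)
q=down(.238-np.pi/2)
p=np.array([430-c*off,294-s*off,18.0])
r.movel(p+[0,0,10],feed=120); r.movel(p,feed=20); r.dwell(.2); print(r.read_contact_force(),r.read_tool_pos())
r.open_jaws(); r.dwell(.3); print(r.read_contact_force()); r.movel(p+[0,0,130],feed=150); r.dwell(.2)
W=pose("wrist"); im=capture("wrist")[:,:,::-1]
t=capture("side")[:,:,::-1]
print([w2pix(W,(430+c*u-s*v,294+s*u+c*v,30)) for u,v in((50,21),(50,-21))],r.read_clock())
cv2.imwrite("pics/t2.png",cv2.hconcat([cv2.resize(im[100:300,180:450],(405,300)),cv2.resize(t[130:230,150:280],(390,300))]))
```

```text
off 0.7029249013035397
[ 0.08  0.19 -1.24] [429.37 293.87  18.06]
[-0.44  0.2  -0.4 ]
[array([290.05, 171.59]), array([342.98, 171.62])] 48.875
```

View pics/t2.png

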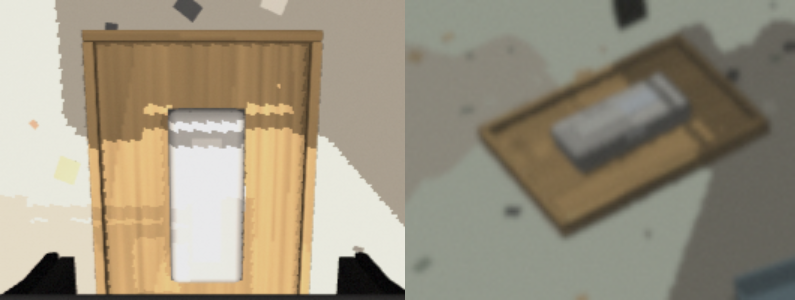

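The case lies flat, central and lengthwise in the tray. Now I return the bottle, cup and roll-on.

Run:
```python
from h import *
np.set_printoptions(precision=2,suppress=True)
r.movel([470,-100,200],feed=280); 
for n,up in(("bottle",85),("cup",75),("rollon",75)):
    grab(S[n],TS,up=up); put(np.array(H[n])+[0,0,.5],T0,up=up,lift=110)
r.movel([495,-79,300],feed=250); r.goto([450,-17,300],TS); r.dwell(.3)
W=pose("wrist"); im=capture("wrist")[:,:,::-1]; u,v=215,114
a=cv2.resize(im[v:v+100,u:u+200],None,fx=4,fy=3,interpolation=cv2.INTER_CUBIC)
t=cv2.resize(capture("side")[:,:,::-1][100:340,180:500],(400,300))
cv2.imwrite("pics/f1.png",cv2.vconcat([a,cv2.copyMakeBorder(t,0,0,0,400,0)])); print(r.read_clock())
```

```text
grab 39.510819240940656 14.925650871300604 [-0.03 -0.05 -1.42] 54.1583
put [-0.1   0.04 -0.47] [-0.04 -0.01 -0.03]
59.6833
grab 61.72812165254204 15.004820574831683 [-0.09 -0.61 -1.61] 63.7917
put [-0.49 -0.63  1.67] [ 0.09 -0.07  0.1 ]
68.9417
grab 39.69121483757227 14.950398179400963 [-0.28  0.91 -0.89] 73.325
put [-0.61  0.67 -0.29] [ 0.06 -0.    0.02]
78.7583
81.2
```

View pics/f1.png

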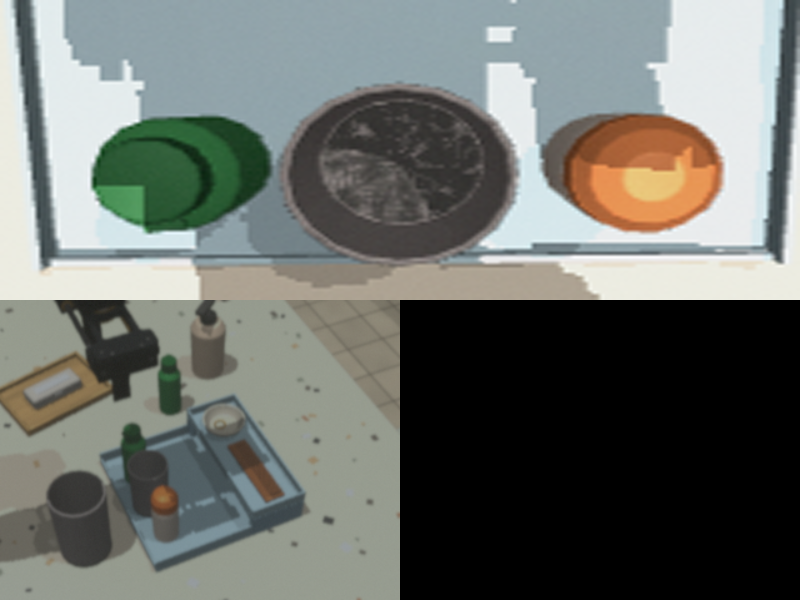

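The bottle, cup and roll-on sit at (152,180), (399,174) and (655,180), the same pixels as before. Everything is standing and the case is in the tray.

```bash
python3 -c "
from rig import job
print(job.sign_off())"
```

```text
the job is handed in; nothing more can be done
None
```

I handed the job in at about 81 s: the case lies flat and lengthwise in the middle of the bamboo tray, and the cup, bottle and roll-on stand back where they were, matching the starting picture with nothing knocked over.

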